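# Hold a spring clip gaping around a circuit board's contact tongue

### The job

Squeeze the larger of the two spring clips open, lift it off its parking tab and lower it, jaws down, over the contact tongue on the top edge of the standing circuit board, so that the tongue's edge is well inside the wide-open jaws, near the middle of the tongue, and square to them. Finish while still holding it there, squeezed wide open, touching neither board nor rack, so that a copper strip can be slipped in beside the tongue; never let it bite or knock the board. Leave the small clip and the other things on the bench alone.

Things in the scene. Friction and masses are not known exactly. Their poses are not given: they have to be found in the camera images.
- clip: Larger spring clip, 80 g, black levers on a steel spring barrel, jaws down, biting a 3 mm rack tab. Origin midway between the jaw tips; x along the pivot, y the way the jaws part, z up to the handles. Pivot at z = 60 mm. Jaws 24 mm wide (x), 5 mm thick; free throat z = 0 to 52 mm. Squeezing the handle ends together along y parts the jaws, both sides alike about the middle.
- clip_handles (a point): Midway between the tops of the clip's two handles, z = 110 mm in the clip's frame, same axes. The handles are straight flat bars 24 mm wide (x), 5 mm thick, 50 mm long, leaning apart by 0.25 rad each: 53 mm over their outsides at the top as parked. Squeezed home they stand upright and parallel, 27 mm over the outsides, flat against the fingers. It takes 6 N at first, 15 N home.
- clip_left (a joint): Opening of the larger clip: angle turned by each lever (both alike), against a spring that pulls it shut. 0 = as parked, jaws parallel, 3 mm apart; -0.03 = shut; 0.25 = squeezed home against its stop, jaw tips 33 mm apart inside. Squeezed, the handle tops rise 4 mm in the clip's frame; pads that swing forward as they close drag the clip down with them, up to 10 mm.
- small_clip: The smaller spring clip of the same make on the other tab, 80 mm tall, jaws 16 mm wide, handles 39 mm over the outsides. Same frame as the larger one. Not to be moved.
- rack: Grey printed rack, fixed: base 170 (x) x 70 (y) x 12 mm, origin under its centre, z up. Two upright tabs 44 mm long (x), 3 mm thick (y), rising to z = 56 mm, centred at x = -42 and +42 mm. The clips bite the tabs, jaw tips at z = 28 mm, free below, x axes along the rack's; either clip may be on either tab. Rack and board may swap sides.
- board: Circuit board standing on edge in a fixed grey holder. Origin under the centre of the holder base (130 (x) x 60 (y) x 12 mm), z up. The board is 110 mm long (x), 3 mm thick (y), its shoulders at z = 50 mm; the tongue, 40 mm long in x and as thick as the board, with brass contact strips, rises from there to z = 76 mm, its middle at x = +15 mm.
- tongue_top (a point): Middle of the tongue's top edge, 76 mm above the bench; axes as the board's (x along the edge, y through the thickness).
- battery: Black battery holder with two cells, 78 x 46 x 22 mm, loose on the bench. Origin under its centre. Not to be moved.
- servo: Small black servo, 40 x 20 x 41 mm with its white horn, loose. Origin under its centre. Not to be moved.
- driver: Screwdriver, 150 mm long, lying loose. Not to be moved.
Mind the look-alikes: they are no part of the job. What is shaped like the clip but yellow is not meant.

How it is judged (in metres and radians):
On the way:
1. the larger clip, squeezed open, is lifted clear of its parking tab (height (world z) of clip above 0.06 m and value of joint clip_left above 0.15 rad and contact force between clip and the fingers above 2 N and contact force between clip and rack below 0.2 N), for 0.2 s.
At the end, for the whole second after the job is handed in: Larger clip held still by the fingers, over 0.18 rad open, upright and square to the board within 0.25 rad; tongue edge between the jaws, 8 to 40 mm inside, its middle within 13 mm of the clip's; clip touches neither board nor rack; bystanders within 30 mm of their starts (value of joint clip_left above 0.18 rad and z of tongue_top in the frame of clip between 0.008 and 0.04 m and x of tongue_top in the frame of clip between -0.013 and 0.013 m and y of tongue_top in the frame of clip between -0.012 and 0.012 m and angle between clip's own z axis and vertical below 0.25 rad and angle between the x axis of clip and the x axis of board, either way round below 0.25 rad and contact force between clip and board below 0.2 N and contact force between clip and rack below 0.2 N and contact force between clip and the fingers above 2 N and linear speed of clip below 0.03 m/s and distance of each of small_clip, battery, servo, driver from where it was at the start of the episode below 0.03 m); the arm keeps its last pose, push and grip.
It fails at once if the clip bites or knocks the board (over 6 N) (contact force between clip and board above 6 N).
It fails at once if the small clip or another bystander is moved by more than 30 mm (distance of any of small_clip, battery, servo, driver from where it was at the start of the episode above 0.03 m).
It also fails if it takes over 32 s, if anything falls off the work surface, if the arm or the gripper's body presses on something with over 40 N, if the wrist force passes 120 N, or if a joint passes its speed limit or range.

### The arm

A 6-joint arm with a two-finger parallel gripper is mounted at the origin on the work surface. World frame = base frame: x ahead of the robot, y to its left, z up, the work surface at z = 0. Lengths are in mm, angles in rad, forces in N, time in s.
With the tool pointing down it reaches from about 250 to 725 mm from the base axis. Payload 4 kg.
Tool frame: the origin (TCP) lies midway between the tips of the shut fingers; the grasp point (between the pads) lies 19 mm behind it; z points along the fingers, y is the direction in which the jaws open and shut (so a half turn about z gives the same grasp; the last joint's range is limited). The gripper opens to 85 mm and grips with 20 to 120 N. Pads are 22 mm wide; open, the fingers measure 114 mm over their backs; the gripper's body (76 mm by 85 mm) begins 54 mm behind the grasp point. The pads swing forward as they close: fully open they stand 13 mm farther back than shut.
Start: joints at [-1.18, 0.241, 0.005, 1.335, 0, 1.571], TCP at [190.462, -462.303, 231.306] pointing down, gripper open.
Joint ranges: [-2.72, 2.72], [-1.05, 1.87], [-1.09, 1.28], [-1.99, 2.15], [-1.42, 1.44], [-3.14, 3.14]. Speed limits (rad/s): [2.79, 2.79, 3.14, 3.14, 3.14, 3.14].

### API

Orientations are given as a rotation vector (axis times angle).
In Python, from plant import monitor, snapshot, bot gives the robot as it stands.
- The arm moves only by the tool play_rows, never from a script. Its argument "rows" is a list of rows, each a list of 4 numbers: the shift along the tool's x, y, z in m, then the turn about the tool's z in degrees. In form: [[dx, dy, dz, twist], ...]. A call has 1 to 12 rows; each row shifts and turns the commanded pose from where the row before left it, along the tool's axes as they then stand; what a row does not reach is not made up. A row lasts 1/8 s, in which the tool goes at most 62.5 mm and 10.7 degrees, less where a joint would pass 70% of its speed; a pose out of reach is approached as far as the arm can. A call with a gripper value outside its range is refused whole. "grip" is the closure, from -1 (fully open) to 1 (shut), set as the call begins (left out, the last holds). The fingers move at their own pace and stop on an object; "squeeze" is the grip in N (left out, the last holds). Time passes only in rows, so rows that do not move let the fingers close. It gives the time, the measured TCP pose, the force and the opening at its end, in the units of the state.
- monitor.get_state(): the state, without advancing time (a new reading comes with each control period).
- snapshot(name): name is "scene" or "side" or "wrist"; returns a dict with "img" (384x512x3 uint8, red, green, blue), "fx", "fy", "cx", "cy" (pixels), "rvec" (rotation vector, rad) and "tvec" (3), from world to camera coordinates, as OpenCV has them. Camera axes: x right, y down, z forward; pixel columns grow to the right and rows downward; lengths in mm; the calibration is good to about 2 mm. A picture is of the moment at which its call begins. There is no depth.
- bot.hand_in(): hands the job in, once; it reports no verdict.
The state is a dict: "t": time; "joint_pos": joint angles; "qd": joint speeds; "joint_efforts": joint torques, N m; "eef_pos": TCP position; "tcp_rot": TCP orientation; "contact_force": force on the tool from outside, world axes, zero at the start; "torque": the same for the moment, N m; "width": finger opening in mm.
Only numpy, scipy, OpenCV 4.12 (cv2) and the standard library are available. Lean on these libraries where they do the work, as an engineer would, in place of code of your own. Each camera call takes 0.05 s, during which the arm holds its last target.

## Working session

There is one attempt and no reset: what is moved stays moved. The work goes in short steps, Python scripts to look and compute and a tool call to move; the robot and the scene stay as the last step left them, time stands still between calls to the robot, and variables do not carry over. Pictures are saved under pics/ and viewed, and the job is handed in when it is done.

Besides the shell and the picture viewer there is one more tool, called after "Emit:" by a JSON object that holds its "op" and its "data", one argument or row to a line. play_rows: Moves the arm, as the interface text tells. Its arguments: {"type":"object","properties":{"rows":{"type":"array"},"grip":{"type":"number"},"squeeze":{"type":"number"}},"required":["rows"]}

```bash
mkdir -p pics; ls; cat > h.py <<'E'
import numpy as np, cv2
from plant import monitor, snapshot, bot
def snap(n,f):
    s=snapshot(n); cv2.imwrite('pics/'+f,s['img'][:,:,::-1]); 
    np.savez('pics/'+f[:-4]+'.npz',**s); return s
def load(f): return dict(np.load('pics/'+f+'.npz'))
def ray(s,u,v):
    R=cv2.Rodrigues(np.array(s['rvec'],float))[0]; t=np.array(s['tvec'],float).ravel()
    d=R.T@np.array([(u-s['cx'])/s['fx'],(v-s['cy'])/s['fy'],1.0]); return -R.T@t,d
def onz(s,u,v,z):
    c,d=ray(s,u,v); return c+d*(z-c[2])/d[2]
def proj(s,P):
    R=cv2.Rodrigues(np.array(s['rvec'],float))[0]; p=R@np.array(P,float)+np.array(s['tvec'],float).ravel()
    return s['fx']*p[0]/p[2]+s['cx'],s['fy']*p[1]/p[2]+s['cy']
def tri(a,b):
    (c1,d1),(c2,d2)=a,b
    k=np.linalg.lstsq(np.stack([d1,-d2],1),c2-c1,rcond=None)[0]
    p,q=c1+k[0]*d1,c2+k[1]*d2; return (p+q)/2,np.linalg.norm(p-q)
E
python3 - <<'E'
from h import *
print(monitor.get_state())
for n in ['scene','side','wrist']:
    s=snap(n,n+'0.png'); print(n,s['fx'],s['cx'],s['cy'],ray(s,256,192))
E
```

```text
pics
{'t': 0.0, 'joint_pos': array([-1.17999470e+00,  2.41403934e-01,  3.73275590e-03,  1.33520995e+00,
       -1.30291848e-05,  1.57076141e+00]), 'qd': array([ 6.72113266e-04, -1.60055239e-03, -1.09574200e-03, -4.44604883e-04,
       -4.04603646e-05,  3.24995057e-04]), 'joint_efforts': array([-8.48337222e-04, -3.72320294e+01,  2.52407026e+01,  1.71666738e-02,
       -1.63079435e-04,  7.45698223e-07]), 'eef_pos': array([ 190.22037861, -461.71896344,  230.42073769]), 'tcp_rot': array([-3.07979347e+00, -6.09627982e-01,  6.55428537e-04]), 'contact_force': array([ 0.55165906,  0.44275489, -0.24982648]), 'torque': array([ 0.01775297, -0.00184714,  0.04718786]), 'width': 85.1386221867737}
scene 374.9606057488479 253.34702221356383 191.28333604227177 (array([1014.51284108,  285.55478423,  595.26069611]), array([-0.62838215, -0.4530771 , -0.63238495]))
side 494.71363833365444 249.0607965356674 197.43643073939813 (array([329.79279429, 693.89993322, 666.22030238]), array([ 0.22583454, -0.78826063, -0.57267919]))
wrist 345.7374095906044 262.44959226082915 193.05074900385569 (array([ 267.91460794, -430.5366611 ,  373.77631008]), array([-0.30769147, -0.10488956, -0.94587598]))
```

View pics/scene0.png

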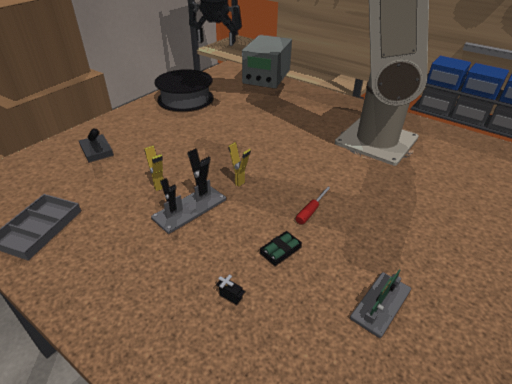

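View pics/side0.png

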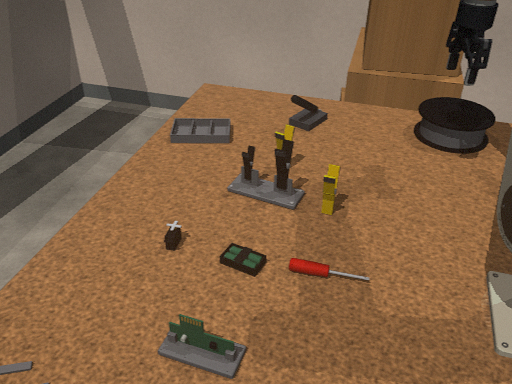

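View pics/wrist0.png

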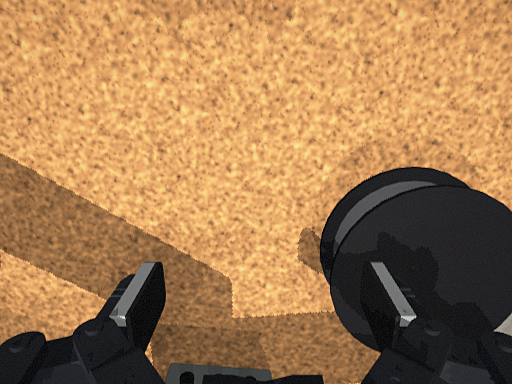

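```bash
python3 - <<'E'
import cv2
def c(f,x,y,w,h,k,o):
    i=cv2.imread('pics/'+f)[y:y+h,x:x+w]; cv2.imwrite('pics/'+o,cv2.resize(i,None,fx=k,fy=k,interpolation=cv2.INTER_CUBIC))
c('scene0.png',135,130,130,105,6,'c1.png')
c('side0.png',220,115,130,100,6,'c2.png')
c('scene0.png',340,260,80,75,8,'c3.png')
c('side0.png',150,305,110,75,7,'c4.png')
E
```

```text
(no output)
```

View pics/c1.png

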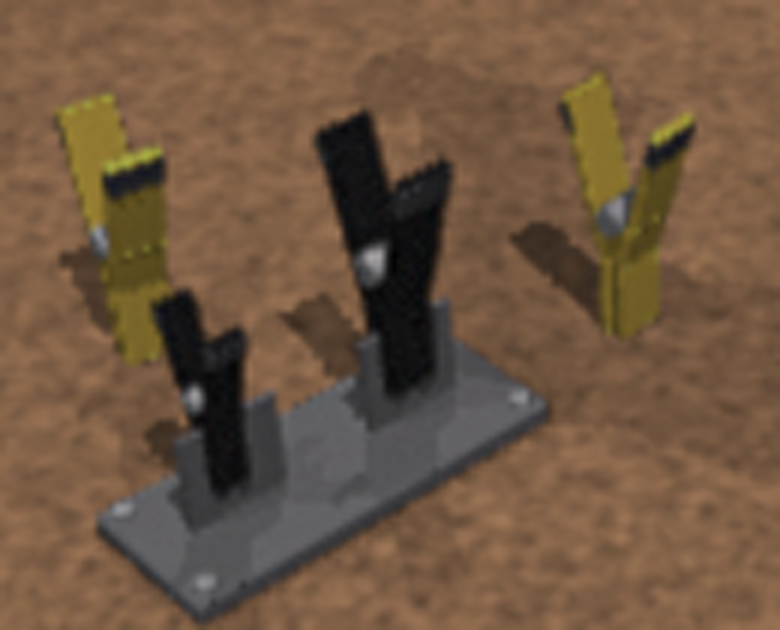

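View pics/c2.png

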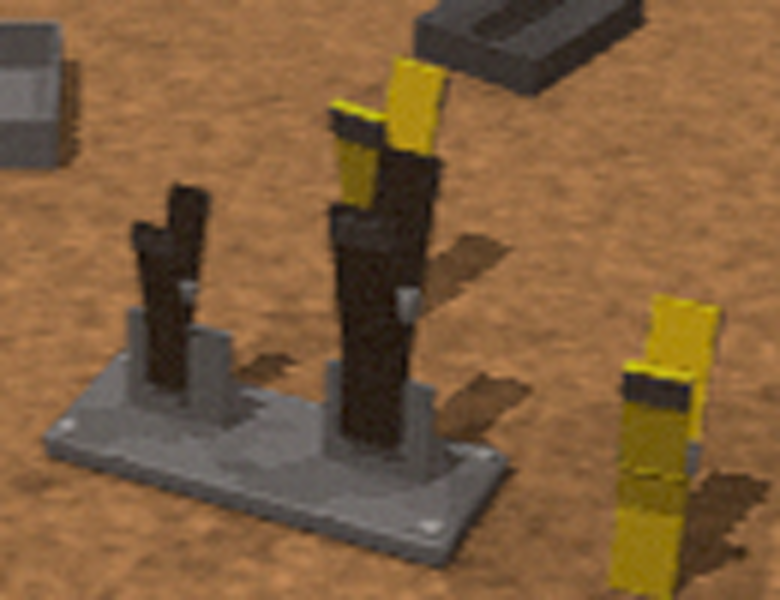

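View pics/c3.png

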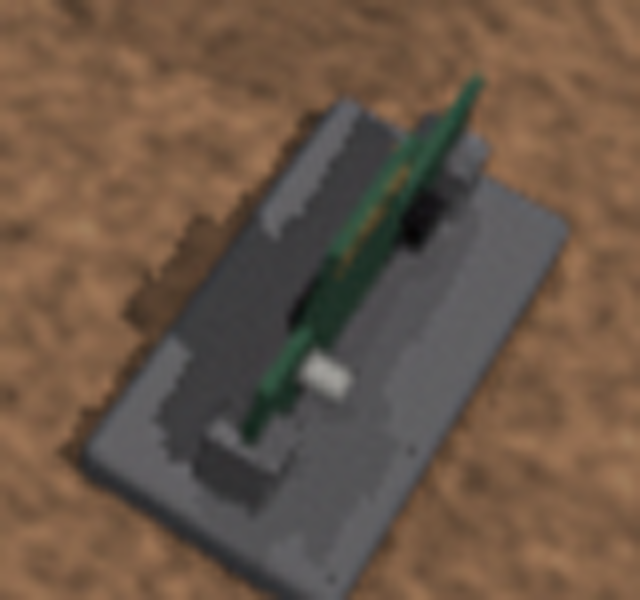

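View pics/c4.png

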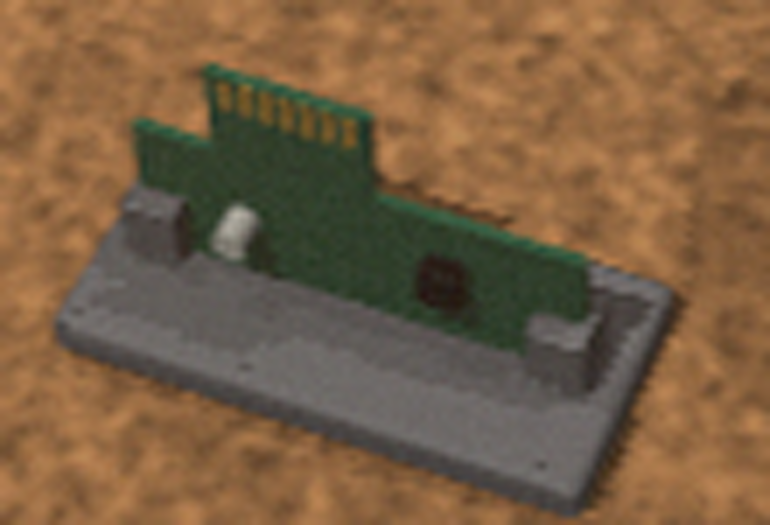

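```bash
python3 - <<'E'
from h import *
A=load('scene0');B=load('side0')
sc=lambda x,y:(135+x/6-.4,130+y/6-.4); sd=lambda x,y:(220+x/6-.4,115+y/6-.4)
f=lambda s,uv,z:np.round(onz(s,*uv,z),1)
print('rack base top scene L,bottom,R',[f(A,sc(*p),12) for p in [(100,522),(203,612),(548,405)]])
print('rack base top side L,bot,R',[f(B,sd(*p),12) for p in [(47,440),(440,555),(510,465)]])
print('big tab tops scene', [f(A,sc(*p),56) for p in [(362,340),(446,302)]], 'small',[f(A,sc(*p),56) for p in [(182,438),(270,395)]])
print('big tab tops side', [f(B,sd(*p),56) for p in [(330,365),(432,388)]], 'small',[f(B,sd(*p),56) for p in [(133,312),(228,335)]])
# handles tops z=28+110=138
print('handle scene',[f(A,sc(*p),138) for p in [(318,135),(370,112),(395,190),(450,160)]])
print('handle side',[f(B,sd(*p),138) for p in [(332,207),(392,215),(385,150),(440,160)]])
sc=lambda x,y:(340+x/8-.4,260+y/8-.4); sd=lambda x,y:(150+x/7-.4,305+y/7-.4)
print('tongue side',[f(B,sd(*p),76) for p in [(207,66),(372,118)]])
print('tongue scene',[f(A,sc(*p),76) for p in [(325,258),(410,135)]])
print('shoulder side',[f(B,sd(*p),50) for p in [(136,120),(588,258)]])
print('shoulder scene',[f(A,sc(*p),50) for p in [(250,435),(480,80)]])
print('base side',[f(B,sd(*p),12) for p in [(58,325),(575,495),(675,290)]])
print('base scene',[f(A,sc(*p),12) for p in [(85,455),(345,98),(568,228)]])
E
```

```text
rack base top scene L,bottom,R [array([ 650.5, -268.2,   12. ]), array([ 660. , -202.2,   12. ]), array([ 494.9, -178.4,   12. ])]
rack base top side L,bot,R [array([ 656.1, -202.3,   12. ]), array([ 493.2, -175.4,   12. ]), array([ 480.6, -240.2,   12. ])]
big tab tops scene [array([ 547.8, -225.2,   56. ]), array([ 510.2, -215.8,   56. ])] small [array([ 629.7, -237.1,   56. ]), array([ 592.8, -229.4,   56. ])]
big tab tops side [array([ 548.9, -221.5,   56. ]), array([ 508.7, -217.8,   56. ])] small [array([ 631.3, -234.8,   56. ]), array([ 591.5, -230. ,   56. ])]
handle scene [array([ 540.2, -244.9,  138. ]), array([ 517.1, -240.6,  138. ]), array([ 549. , -198.1,  138. ]), array([ 522.8, -195.4,  138. ])]
handle side [array([ 545. , -198.1,  138. ]), array([ 523.4, -199.1,  138. ]), array([ 537.1, -244.3,  138. ]), array([ 516.2, -243.1,  138. ])]
tongue side [array([582. , 232.2,  76. ]), array([542. , 234.9,  76. ])]
tongue scene [array([583.4, 232.5,  76. ]), array([542. , 234.8,  76. ])]
shoulder side [array([602. , 231.2,  50. ]), array([492.3, 236.7,  50. ])]
shoulder scene [array([613. , 234.4,  50. ]), array([493.2, 239.3,  50. ])]
base side [array([610.8, 262. ,  12. ]), array([485. , 268.7,  12. ]), array([480.5, 211. ,  12. ])]
base scene [array([611.7, 203.9,  12. ]), array([482.5, 211.7,  12. ]), array([487.5, 268.3,  12. ])]
```

Candidates: black clips at scene pixels (201,172) (taller) and (171,197) (shorter), plus yellow ones at (157,168) and (240,165). The taller black one on the robot-side tab is the one meant, and the enlarged crop shows it clearly larger than its neighbour. The tongue's mid-top is at about (562, 233.5, 76).

```bash
cat >> h.py <<'E'
from scipy.spatial.transform import Rotation as Ro
def delta(target, pos=None, rv=None):
    st=monitor.get_state(); pos=st['eef_pos'] if pos is None else pos
    R=Ro.from_rotvec(st['tcp_rot'] if rv is None else rv).as_matrix()
    return R.T@(np.array(target)-np.array(pos)), R
E
python3 - <<'E'
from h import *
A=load('scene0');B=load('side0')
print('yellow feet',onz(A,240,185,0),onz(B,327,213,0),onz(A,158,190,0))
d,R=delta([530,-220.3,231],[190.462,-462.303,231.306]); print(d,np.degrees(np.arctan2(R[1,0],R[0,0])),R.round(3))
E
```

```text
yellow feet [ 425.21129321 -190.40301568    0.        ] [ 419.05557427 -192.78918439    0.        ] [ 566.90058679 -341.20907801    0.        ]
[406.12006632 -94.43452008   0.46069271] 22.388699002775695 [[ 0.925  0.381 -0.001]
 [ 0.381 -0.925  0.002]
 [ 0.    -0.002 -1.   ]]
```

Emit:
{"op": "play_rows", "data": {
  "rows": [
    [0.0406,-0.0094,0,0],
    [0.0406,-0.0094,0,0],
    [0.0406,-0.0094,0,0],
    [0.0406,-0.0094,0,0],
    [0.0406,-0.0094,0,0],
    [0.0406,-0.0094,0,0],
    [0.0406,-0.0094,0,0],
    [0.0406,-0.0094,0,0],
    [0.0406,-0.0094,0,0],
    [0.0406,-0.0094,0,0],
    [0,0,0,-5],
    [0,0,0,-5]
  ],
  "grip": -1
}}

```text
t: 1.65
eef_pos: [530.3, -219.9, 230.5]
tcp_rot: [-3.014, -0.883, 0.002]
contact_force: [-0.1, -0.6, -0.5]
width: 85.4
```

```bash
python3 - <<'E'
from h import *
st=monitor.get_state(); d,R=delta([530,-220.3,231]);print(st['t'],st['joint_pos'],st['eef_pos'],d,np.degrees(np.arctan2(R[1,0],R[0,0])))
E
```

```text
1.65 [-3.93021388e-01  3.91184652e-01  2.13347268e-01  1.39449915e+00
 -6.61822984e-05  2.17880493e+00] [ 530.32607462 -219.89027755  230.47021115] [-0.49607719  0.16845164 -0.52953266] 32.6452417886127
```

Emit:
{"op": "play_rows", "data": {
  "rows": [
    [0,0,0,-10.5],
    [0,0,0,-10.5],
    [0,0,0,-10.5],
    [0,0,0,-10.5],
    [0,0,0,-10.5],
    [0,0,0,-10.5],
    [0,0,0,-10.5],
    [0,0,0,-10.5],
    [0,0,0,-10.5],
    [0,0,0,-10.5],
    [0,0,0,-10.5],
    [0,0,0,-10.5]
  ]
}}

```text
t: 3.15
eef_pos: [529.8, -220.6, 230.8]
tcp_rot: [-0.579, -3.087, -0.0]
contact_force: [-0.0, -0.0, 0.1]
width: 85.3
```

Emit:
{"op": "play_rows", "data": {
  "rows": [
    [0,0,0,-6],
    [0,0,0,-6.2],
    [0,0,0,0]
  ]
}}

```text
t: 3.52
eef_pos: [529.8, -220.6, 230.9]
tcp_rot: [-0.26, -3.13, -0.0]
contact_force: [0.0, 0.5, 0.2]
width: 85.2
```

```bash
python3 - <<'E'
from h import *
st=monitor.get_state(); d,R=delta([530,-220.3,231]);print(st['t'],st['joint_pos'],st['eef_pos'],d,np.degrees(np.arctan2(R[1,0],R[0,0])))
s=snap('wrist','wrist1.png'); print(proj(s,[530,-220.3,138]))
i=cv2.imread('pics/wrist1.png'); cv2.imwrite('pics/w1b.png',cv2.resize(i,None,fx=1.5,fy=1.5))
E
```

```text
3.525 [-3.94590806e-01  3.90195365e-01  2.12922682e-01  1.39447101e+00
 -2.60905674e-05 -2.29138395e-01] [ 529.82201747 -220.64320579  230.87410847] [-0.11890958  0.36785631 -0.12593218] 170.52028088453955
(np.float64(263.8520849904682), np.float64(197.36800790657026))
```

View pics/w1b.png

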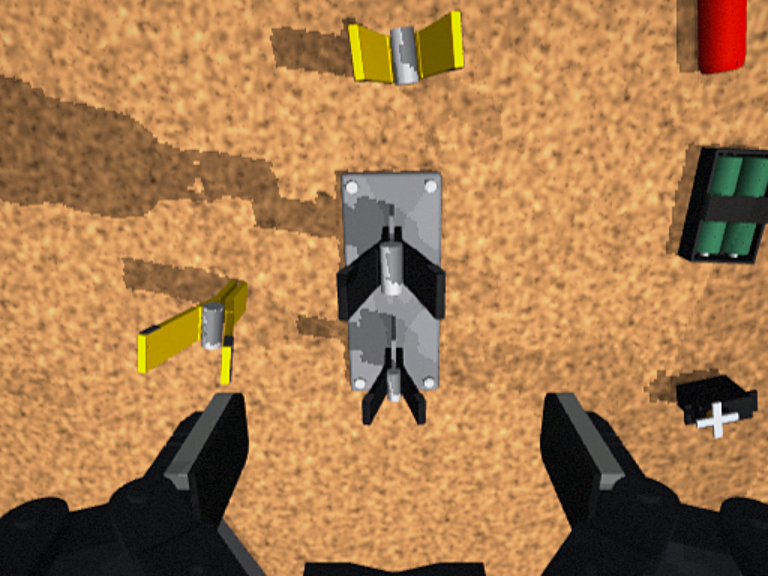

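```bash
python3 - <<'E'
from h import *
s=load('wrist1')
f=lambda u,v,z:np.round(onz(s,u/1.5-.2,v/1.5-.2,z),1)
print('handle',[f(*p,138) for p in [(338,273),(339,319),(443,267),(445,319)]])
print('base',[f(*p,12) for p in [(343,173),(441,173),(350,390),(440,390)]])
print('tab ends',[f(*p,56) for p in [(391,206),(393,318)]])
print('barrel', [f(*p,88+5) for p in [(392,241),(392,292)]])
E
```

```text
handle [array([ 513.8, -245.7,  138. ]), array([ 537.1, -249.9,  138. ]), array([ 519. , -195.9,  138. ]), array([ 545.6, -198.5,  138. ])]
base [array([ 480.1, -248.4,   12. ]), array([ 491.1, -182.2,   12. ]), array([ 646.4, -275.9,   12. ]), array([ 658.1, -205.7,   12. ])]
tab ends [array([ 500.3, -218.2,   56. ]), array([ 573.8, -229.2,   56. ])]
barrel [array([ 513.4, -219.7,   93. ]), array([ 543. , -224.6,   93. ])]
```

Emit:
{"op": "play_rows", "data": {
  "rows": [
    [0,-0.0007,0.02,0],
    [0,0,0.02,0],
    [0,0,0.02,0],
    [0,0,0.02,0],
    [0,0,0.02,0],
    [0,0,0.015,0],
    [0,0,0.008,0],
    [0,0,0,0]
  ]
}}

```text
t: 4.58
eef_pos: [529.7, -221.3, 107.9]
tcp_rot: [-0.258, -3.13, -0.0]
contact_force: [0.1, 0.3, 0.6]
width: 85.7
```

```bash
python3 - <<'E'
from h import *
st=monitor.get_state();print(st['t'],st['eef_pos'])
snap('wrist','wrist2.png');snap('side','side2.png');snap('scene','scene2.png')
a=cv2.resize(cv2.imread('pics/side2.png')[60:220,200:370],None,fx=2.3,fy=2.3)
b=cv2.resize(cv2.imread('pics/scene2.png')[60:220,110:280],None,fx=2.3,fy=2.3)
cv2.imwrite('pics/ss2.png',np.hstack([a,b]))
E
```

```text
4.575 [ 529.69022901 -221.34496007  107.8994001 ]
```

View pics/wrist2.png

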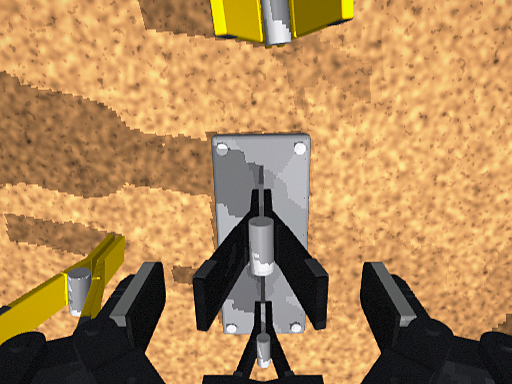

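View pics/ss2.png

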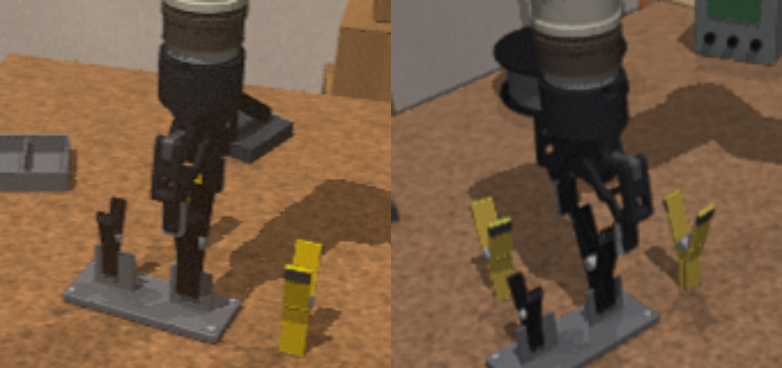

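The open fingers straddle both handles of the large clip, centred at wrist column about 262, and nothing else is between them. Closing now.

Emit:
{"op": "play_rows", "data": {
  "rows": [
    [0,0,0,0],
    [0,0,0,0],
    [0,0,0,0],
    [0,0,0,0],
    [0,0,0,0],
    [0,0,0,0],
    [0,0,0,0],
    [0,0,0,0]
  ],
  "grip": 1,
  "squeeze": 50
}}

```text
t: 5.72
eef_pos: [529.9, -221.4, 108.3]
tcp_rot: [-0.258, -3.131, 0.0]
contact_force: [0.4, -0.4, -1.0]
width: 25.8
```

```bash
cat > look.py <<'E'
from h import *
import sys
k=sys.argv[1]; x,y,X,Y=map(int,sys.argv[2:6])
st=monitor.get_state();print(st['t'],st['eef_pos'],st['width'],st['contact_force'])
snap('wrist','wrist%s.png'%k);snap('side','side%s.png'%k);snap('scene','scene%s.png'%k)
a=cv2.resize(cv2.imread('pics/side%s.png'%k)[y:y+130,x:x+130],None,fx=3,fy=3)
b=cv2.resize(cv2.imread('pics/scene%s.png'%k)[Y:Y+130,X:X+130],None,fx=3,fy=3)
cv2.imwrite('pics/ss%s.png'%k,np.hstack([a,b]))
E
python3 look.py 3 210 90 130 110
```

```text
5.725 [ 529.9333836  -221.42887061  108.29391314] 25.773704183254477 [ 0.3801232  -0.37208234 -1.00037437]
```

View pics/wrist3.png

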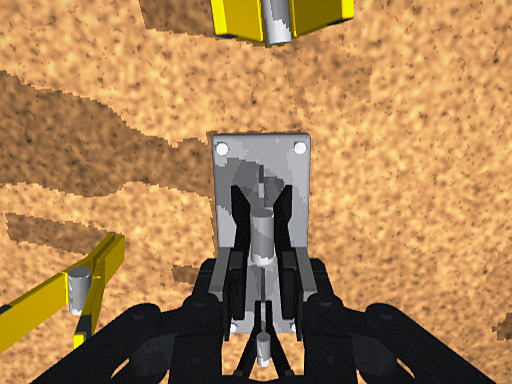

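View pics/ss3.png

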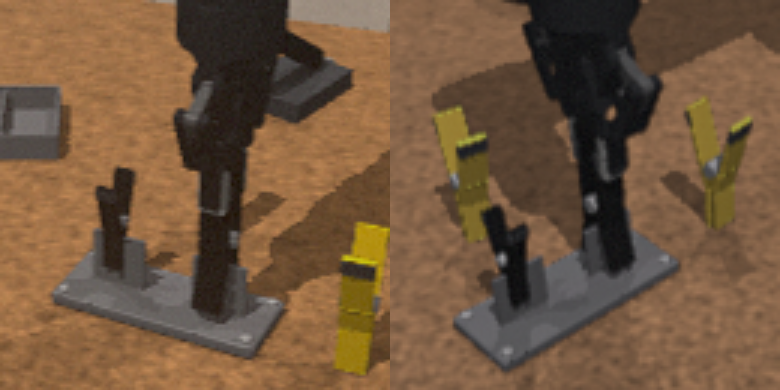

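Emit:
{"op": "play_rows", "data": {
  "rows": [
    [0,0,-0.005,0],
    [0,0,-0.01,0],
    [0,0,-0.015,0],
    [0,0,-0.015,0],
    [0,0,-0.015,0],
    [0,0,-0.015,0],
    [0,0,-0.015,0],
    [0,0,-0.015,0],
    [0,0,-0.01,0],
    [0,0,-0.005,0],
    [0,0,0,0],
    [0,0,0,0]
  ]
}}

```text
t: 7.38
eef_pos: [529.6, -221.3, 227.6]
tcp_rot: [-0.258, -3.13, -0.001]
contact_force: [0.0, 0.2, -1.2]
width: 25.8
```

```bash
python3 look.py 4 210 50 130 50
```

```text
7.375 [ 529.60010718 -221.28192136  227.62925282] 25.84753671579089 [ 0.02332581  0.2158468  -1.19531841]
```

View pics/wrist4.png

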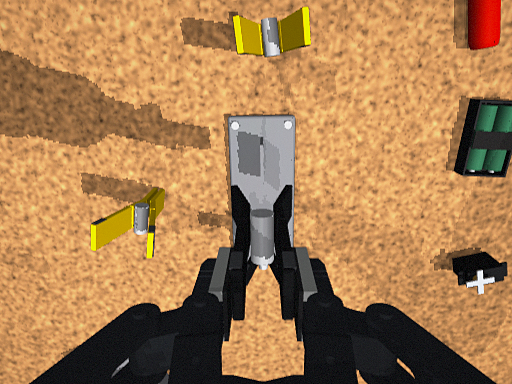

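View pics/ss4.png

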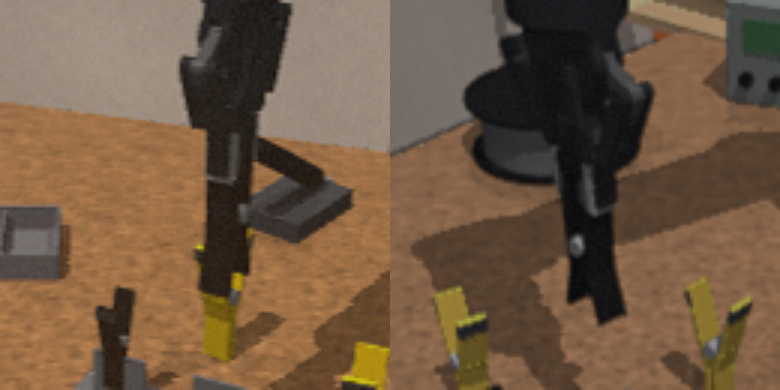

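```bash
python3 - <<'E'
from h import *
A=load('scene4');B=load('side4')
a=lambda x,y:ray(A,130+(x-390)/3-.3,50+y/3-.3); b=lambda x,y:ray(B,210+x/3-.3,50+y/3-.3)
for p,q in [((605,322),(201,291)),((626,313),(233,299))]:
    print(tri(a(*p),b(*q)))
w=load('wrist4')
st=[529.6,-221.3]
for z in (205,): print([np.round(onz(w,*p,z),1) for p in [(251,212),(274,212),(251,265),(274,265)]])
i=cv2.imread('pics/wrist4.png')[150:350,170:360]; cv2.imwrite('pics/w4c.png',cv2.resize(i,None,fx=3.5,fy=3,interpolation=cv2.INTER_CUBIC))
E
```

```text
(array([ 541.96019011, -201.19328927,  143.24479332]), np.float64(0.9939008227188407))
(array([ 519.06745909, -202.38645402,  139.31622965]), np.float64(0.4765336528413184))
[array([ 511.7, -225. ,  205. ]), array([ 513.6, -213.3,  205. ]), array([ 542.5, -230.4,  205. ]), array([ 544.5, -218. ,  205. ])]
```

View pics/w4c.png

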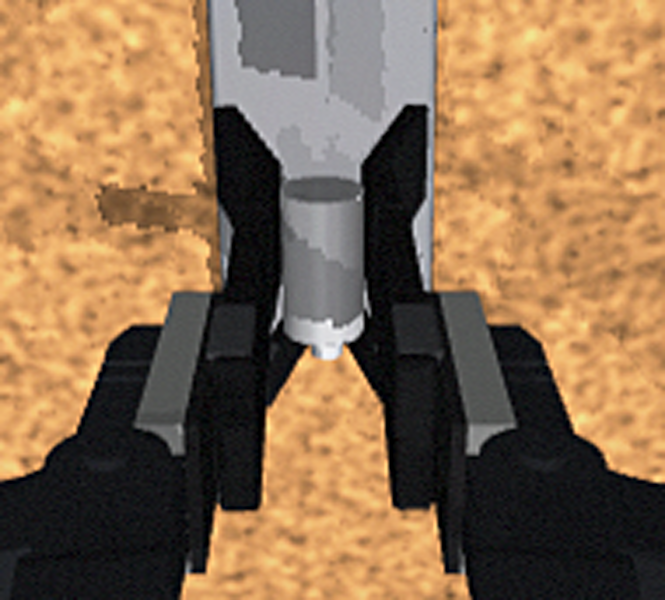

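The clip is held upright, square and wide open, with its tips at z≈139, about 88 mm below the TCP. The wrist, scene and side views agree on this.

Emit:
{"op": "play_rows", "data": {
  "rows": [
    [0,0,0,-3.3],
    [0,0,0,-3.3],
    [0,0,0,0]
  ]
}}

```text
t: 7.9
eef_pos: [529.8, -221.4, 228.0]
tcp_rot: [-0.078, -3.14, -0.0]
contact_force: [0.2, -0.2, -0.7]
width: 26.0
```

```bash
python3 - <<'E'
from h import *
d,R=delta([563.2,233.5,227.6]);print(d,R.round(3),np.degrees(np.arctan2(R[1,0],R[0,0])))
E
```

```text
[-10.79249042 455.94904317   0.5052002 ] [[-0.999  0.05  -0.001]
 [ 0.05   0.999  0.   ]
 [ 0.001  0.    -1.   ]] 177.15328612534708
```

Emit:
{"op": "play_rows", "data": {
  "rows": [
    [-0.001,0.015,0,0],
    [-0.001,0.025,0,0],
    [-0.001,0.03,0,0],
    [-0.001,0.03,0,0],
    [-0.001,0.03,0,0],
    [-0.001,0.03,0,0],
    [-0.001,0.03,0,0],
    [-0.001,0.03,0,0],
    [-0.001,0.03,0,0],
    [-0.001,0.03,0,0],
    [-0.0008,0.03,0,0],
    [0,0.03,0,0]
  ]
}}

```text
t: 9.4
eef_pos: [556.9, 119.6, 228.3]
tcp_rot: [-0.077, -3.14, -0.001]
contact_force: [0.2, 0.3, -0.5]
width: 25.6
```

Emit:
{"op": "play_rows", "data": {
  "rows": [
    [0,0.03,0,0],
    [0,0.03,0,0],
    [0,0.025,0,0],
    [0,0.018,0,0],
    [0,0.009,0,0],
    [0,0.004,0,0],
    [0,0,0,0],
    [0,0,0,0]
  ]
}}

```text
t: 10.4
eef_pos: [563.2, 232.7, 228.4]
tcp_rot: [-0.079, -3.141, 0.0]
contact_force: [-0.8, 0.3, -1.1]
width: 25.9
```

```bash
python3 look.py 5 130 225 310 170; python3 - <<'E'
from h import *
d,R=delta([563.2,233.5,227.6]);print(d,np.degrees(np.arctan2(R[1,0],R[0,0])))
E
```

```text
10.4 [563.16319011 232.74139234 228.39370867] 25.8938591450275 [-0.82501536  0.29589025 -1.09798878]
[-0.00393456  0.60600941  0.81336641] 177.13668674945885
```

View pics/wrist5.png

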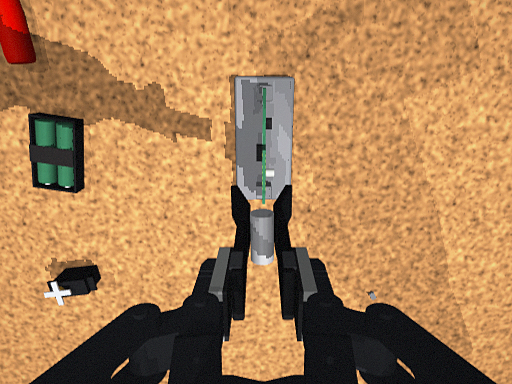

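View pics/ss5.png

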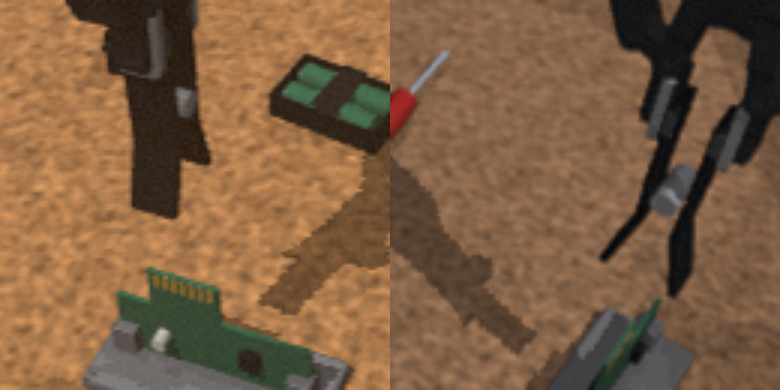

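```bash
python3 - <<'E'
from h import *
A=load('scene5');B=load('side5');w=load('wrist5')
a=lambda x,y:ray(A,310+(x-390)/3-.3,170+y/3-.3); b=lambda x,y:ray(B,130+x/3-.3,225+y/3-.3)
for q in [(133,207),(178,217)]:
    c,d=b(*q); print('plane y=255 side', np.round(c+d*(254.5-c[1])/d[1],1))
print(tri(a(674,296),b(133,207)))
print('board wrist',[np.round(onz(w,*p),1) for p in [(264,87,50),(264,195,76)]])
print('barrel wrist z207',[np.round(onz(w,*p,207),1) for p in [(251,212),(274,212),(250,264),(274,264)]])
print('jaw outer bottom wrist far corners z141',[np.round(onz(w,*p,141),1) for p in [(233,186),(291,186)]])
i=cv2.imread('pics/wrist5.png')[60:280,180:345]; cv2.imwrite('pics/w5c.png',cv2.resize(i,None,fx=3.5,fy=2.7,interpolation=cv2.INTER_CUBIC))
E
```

```text
plane y=255 side [574.3 254.5 145.7]
plane y=255 side [551.2 254.5 146.3]
(array([575.47751858, 252.26427754, 143.12358259]), np.float64(0.10067937348895266))
board wrist [array([489.8, 237.1,  50. ]), array([582.4, 232.6,  76. ])]
barrel wrist z207 [array([545.2, 227.1, 207. ]), array([545.8, 238.9, 207. ]), array([575.6, 224.8, 207. ]), array([576.2, 237.8, 207. ])]
jaw outer bottom wrist far corners z141 [array([551.8, 212. , 141. ]), array([553.8, 252.6, 141. ])]
```

View pics/w5c.png

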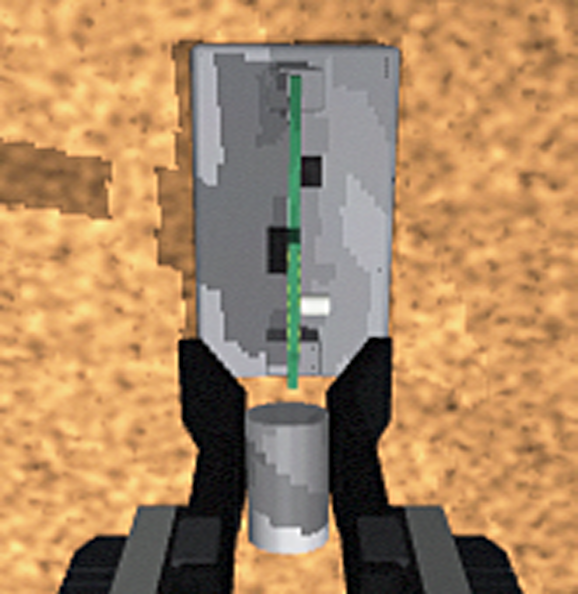

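Emit:
{"op": "play_rows", "data": {
  "rows": [
    [0,0.0012,0.005,0],
    [0,0,0.01,0],
    [0,0,0.01,0],
    [0,0,0.01,0],
    [0,0,0.01,0],
    [0,0,0.007,0],
    [0,0,0.003,0],
    [0,0,0,0]
  ]
}}

```text
t: 11.55
eef_pos: [563.1, 234.7, 173.2]
tcp_rot: [-0.077, -3.14, 0.0]
contact_force: [0.4, -0.5, -0.5]
width: 26.0
```

```bash
python3 look.py 6 130 250 320 190
```

```text
11.55 [563.10078219 234.68989409 173.19260953] 25.968534010619177 [ 0.36687901 -0.48021364 -0.52342501]
```

View pics/ss6.png

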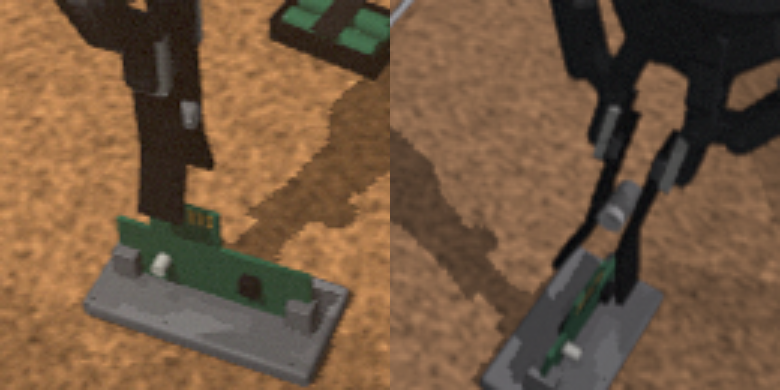

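View pics/wrist6.png

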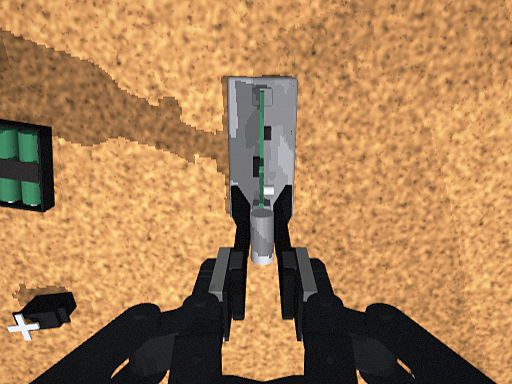

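```bash
python3 - <<'E'
from h import *
A=load('scene6');B=load('side6');w=load('wrist6')
a=lambda x,y:ray(A,320+(x-390)/3-.3,190+y/3-.3); b=lambda x,y:ray(B,130+x/3-.3,250+y/3-.3)
for q in [(139,213),(184,222)]:
    c,d=b(*q); print(np.round(c+d*(254.5-c[1])/d[1],1))
print(tri(a(622,303),b(139,213)))
print('board',[np.round(onz(w,*p),1) for p in [(262.5,91,50),(262,195,76)]],'jaws',[np.round(onz(w,*p,86),1) for p in [(233,186),(292,186)]])
E
```

```text
[576.3 254.5  87.6]
[552.1 254.5  89.5]
(array([575.66558067, 255.00787616,  88.83416206]), np.float64(0.7254122436050103))
board [array([490.5, 237.6,  50. ]), array([562.9, 233.8,  76. ])] jaws [array([551.7, 214. ,  86. ]), array([553.7, 255.3,  86. ])]
```

Emit:
{"op": "play_rows", "data": {
  "rows": [
    [0.001,-0.0003,0.005,0],
    [0,0,0.006,0],
    [0,0,0.006,0],
    [0,0,0.006,0],
    [0,0,0.005,0],
    [0,0,0.003,0],
    [0,0,0,0],
    [0,0,0,0],
    [0,0,0,0]
  ]
}}

```text
t: 12.82
eef_pos: [562.3, 234.5, 142.6]
tcp_rot: [0.077, 3.14, 0.0]
contact_force: [0.2, 0.0, -1.9]
width: 25.9
```

```bash
python3 look.py 7 130 250 320 190; python3 - <<'E'
import cv2
i=cv2.imread('pics/wrist7.png')[60:280,180:345]; cv2.imwrite('pics/w7c.png',cv2.resize(i,None,fx=3.5,fy=2.7,interpolation=cv2.INTER_CUBIC))
E
```

```text
12.825 [562.27962637 234.51906427 142.61315104] 25.857962584352354 [ 0.22058146  0.03309233 -1.91293977]
```

View pics/ss7.png

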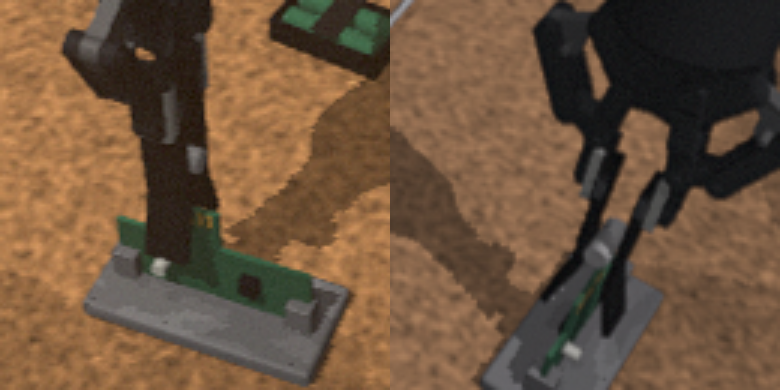

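View pics/w7c.png

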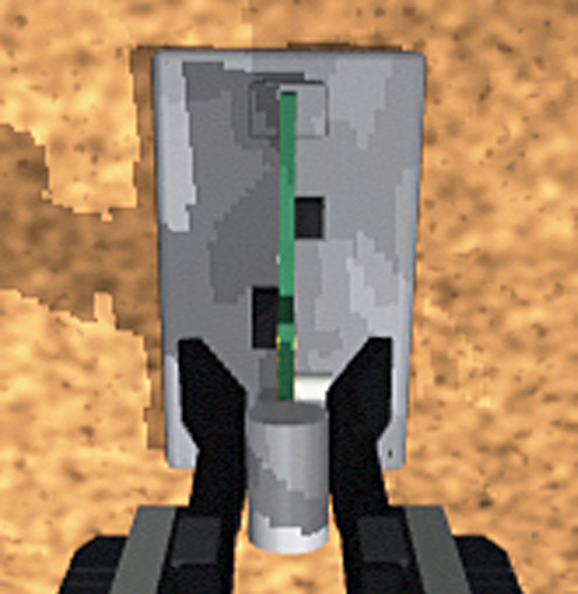

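```bash
python3 - <<'E'
from h import *
A=load('scene7');B=load('side7');w=load('wrist7')
b=lambda x,y:ray(B,130+x/3-.3,250+y/3-.3); a=lambda x,y:ray(A,320+(x-390)/3-.3,190+y/3-.3)
P=[]
for q in [(146,254),(190,264)]:
    c,d=b(*q); P.append(c+d*(254.5-c[1])/d[1])
print(np.round(P,1), tri(a(606,335),b(146,254)))
print('jaws',[np.round(onz(w,*p,56),1) for p in [(231.5,186),(291.5,186)]], 'board', onz(w,180+288/3.5-.4,60+250/2.7,50), onz(w,180+286/3.5-.4,60+385/2.7,76))
print(proj(B,[562,233.5,76]))
for n,c in [('scene',None)]:
    d=cv2.absdiff(cv2.imread('pics/scene0.png'),cv2.imread('pics/scene7.png')).max(2)
    for nm,(x,y,X,Y) in dict(batt=(258,230,304,265),servo=(214,272,246,304),driver=(292,185,332,225),small=(160,176,178,215)).items(): print(nm,(d[y:Y,x:X]>40).mean())
st=monitor.get_state(); print(st['contact_force'],st['torque'],st['qd'])
E
```

```text
[[575.1 254.5  56.9]
 [550.9 254.5  58.1]] (array([574.81916707, 253.91005706,  57.08085805]), np.float64(1.3646128805768551))
jaws [array([550.7, 212.8,  56. ]), array([552.7, 254.7,  56. ])] board [529.33690147 235.12747958  50.        ] [556.53720322 233.4665432   76.        ]
(np.float64(190.86479232148105), np.float64(317.70272676245685))
batt 0.08260869565217391
servo 0.0
driver 0.091875
small 0.0
[-0.63665081  0.89546138 -1.26770455] [-0.00267399  0.00165793  0.05359965] [-0.00093201 -0.00046179 -0.00081833  0.00072907 -0.00055187 -0.0003187 ]
```

```bash
python3 -c "
from h import *
print(bot.hand_in())"
```

```text
the job is handed in; nothing more can be done
None
```

I squeezed the larger black clip open on its tab, lifted it clear, carried it over and lowered it over the board's tongue. I handed in at about 13 s of the 32 s, still holding it squeezed with a 50 N grip.

**Position:** The last views put the jaw middle within about 1 mm of the tongue's middle in both x and y. The tongue edge is about 21 mm inside the jaws, and the clip is upright and square to the board within a few hundredths of a radian.

**Opening:** The finger opening reads 25.9 mm where 27 mm was expected, which I took as squeezed home. The three views show the jaws wide open.

**Contact:** There was visible clearance on both sides of the board. The tool force reading stayed under about 2 N.

**Bystanders:** Comparing the first and last scene pictures, the small clip and servo showed no change. The battery and screwdriver areas changed in 8–9 % of their pixels. I put that down to moving shadows, since nothing went near them, but I did not measure their positions again.

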